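Jack up the microscope stand and hold the pump handle down

ROBOT

A 7-joint arm with a two-finger parallel gripper is mounted at the origin on the work surface. World frame = base frame: x ahead of the robot, y to its left, z up, the work surface at z = 0. Lengths are in m, angles in rad, forces in N, time in s.
With the tool pointing down it reaches from about 0.425 to 0.925 m from the base axis. Payload 6.8 kg.
Tool frame: the origin (TCP) lies at the centre of the arm's flange, where the gripper is bolted on; the fingertips stand 173 mm ahead of it and the grasp point (between the pads) lies 155 mm ahead of it (finger_overhang is the distance from the TCP to the fingertips, in m); y points along the fingers, z is the direction in which the jaws open and shut, and the axes are right-handed (so a half turn about y gives the same grasp; the last joint's range is limited). The gripper opens to 85 mm and grips with 20 to 120 N. Pads are 22 mm wide; open, the fingers measure 114 mm over their backs; the gripper's body (76 mm by 85 mm) begins 54 mm behind the grasp point. The pads swing forward as they close: fully open they stand 13 mm farther back than shut.
Start: joints at [-1.25, 0.477, 0.022, 1.555, -0.011, 1.109, -0.083], TCP at [0.281, 0.614, 0.405] pointing down, gripper open.
Joint ranges: [-2.96, 2.96], [-0.34, 2.1], [-1.41, 1.46], [0.24, 2.44], [-1.37, 4.51], [0.17, 1.92], [-2.96, 2.96]. Speed limits (rad/s): [2.39, 2.39, 3.14, 3.14, 3.14, 3.14, 3.14].

INTERFACE

Orientations are given as a rotation vector (axis times angle).
In Python, from bench import get_obs, grab_frame, hand_in, finger_overhang gives the robot as it stands. The module is installed in compiled form; this text tells all that it offers.
- The arm moves only by the shell command python3 -m jog 'ROWS' [FORCE]. ROWS is JSON, a list of rows, each a list of 3 entries, a list of its own where there are three numbers: the shift along the tool's x, y, z in cm, then the turn about the tool's y in rad, then the gripper command: -1 is fully open, 1 is shut, values between are in proportion. In form: [[[x, y, z], twist, gripper], ...]. A call has 1 to 10 rows; each row is the pose to reach, as a shift and turn from the pose commanded when the call began, along the tool's axes at that moment; what a row does not reach only later rows make up. A row lasts 1/8 s, in which the tool goes at most 62.5 mm and 10.7 degrees, less where a joint would pass 70% of its speed; a pose out of reach is approached as far as the arm can. A call with a gripper value outside its range is refused whole. The fingers move at their own pace and stop on an object; FORCE is the grip in N (left out, the last holds). Time passes only in rows, so rows that repeat a pose let the fingers close. It gives the time, the measured TCP pose, the force and the opening at its end, in the units of the state.
- get_obs(): the state, without advancing time (a new reading comes with each control period).
- grab_frame(name): name is "scene" or "top"; returns a dict with "image" (384x512x3 uint8, blue, green, red), "fx", "fy", "cx", "cy" (pixels), "distortion" ([k1, k2, p1, p2, k3] as OpenCV has them; the pictures are not rectified), "origin" and "rotation" of the camera in the world. Camera axes: x right, y up, looking along -z (the intrinsics and any distortion apply to the point x, -y, -z); pixel columns grow to the right and rows downward; lengths in m; the calibration is good to about 2 mm. A picture is of the moment at which its call begins. There is no depth.
- hand_in(): hands the job in, once; it reports no verdict.
The state is a dict: "clock": time; "joints": joint angles; "qvel": joint speeds; "tau": joint torques, N m; "tcp_pos": TCP position; "orientation": TCP orientation; "contact_force": force on the tool from outside, world axes, zero at the start; "moment": the same for the moment, N m; "grip_width": finger opening in m.
Only numpy, scipy, OpenCV 4.12 (cv2) and the standard library are available. Lean on these libraries where they do the work, as an engineer would, in place of code of your own. Each camera call takes 0.05 s, during which the arm holds its last target.

TASK

The near feet of the stone microscope stand are to be reset by your lab partner. Set the small hydraulic jack flat on the bench with its saddle centred under the lift point (the round boss under the lug marked with a cross), and pump the handle until the near feet are 10 to 25 mm clear of the bench. Its old valve is not to be trusted, so finish while still holding the pump handle pushed fully down, with only the jack carrying the stand; leave everything else on the bench where it is.

Things in the scene. Friction and masses are not known exactly. Their poses are not given: they have to be found in the camera images.
- jack_block (a point): Centre of the jack's grey pump block, by which it is carried: 70 mm long (jack x), 50 mm wide (jack y), 10 to 72 mm above the bench, free on both 50 mm sides. Loose jack, 0.9 kg, balanced near here, on a base plate 260 x 100 x 10 mm centred below. Axes are the jack's: +x to ram and saddle, -x to the pump handle, z up.
- saddle (a point): Centre of the top of the saddle, a dark steel disc 40 mm across on the jack's ram, 105 mm ahead (jack +x) of jack_block, 84 mm above the bench with the ram in. Ram barrel 53 mm across, 70 mm tall; the base plate ends 25 mm beyond this point.
- ram (a joint): How far ram and saddle stand out, m: 0 in, 0.046 fully out. A full down-stroke of the handle raises it about 10 mm, a part stroke in proportion; it stays up while the handle comes back up, also under load. Starts at 0, 12 mm below the lift pad.
- pump_handle (a joint): Angle of the pump handle, rad: 0 up (a spring brings it back when let go), 0.60 fully down on its stop. Pivot 40 mm behind jack_block (jack -x), 76 mm above the bench; at 0 the lever slopes up by 0.55 rad; 165 mm from pivot to grip. Pushing down at the grip takes 8 to 11 N with the ram free and up to 15 N when lifting the stand; the stop is hard.
- handle_grip (a point): Middle of the grey rubber cross grip at the end of the pump handle: a bar 25 mm thick, 92 mm long across the jack (jack y). Handle up: 162 mm above the bench, 181 mm behind jack_block; fully down: 68 mm above the bench, 205 mm behind.
- lift_pad (a point): The marked lift point: centre of the flat underside of a steel boss 44 mm across below the stand's lug, 96 mm above the bench at the start. The lug plate is 60 mm wide, its top 110 mm up with a cross in a ring; it ends 30 mm beyond this point. Axes are the stand's: -x straight out of its near side, where the jack comes from; +x into the stand; z up. The jack goes in with its x along +x.
- near_foot (a point): Underside of the near feet of the microscope stand, midway between them, 75 mm inward of the lift pad: its height is the near feet's clearance, 0 at the start. The stand (stone slab 300 x 380 mm in a steel frame on four screw feet, 8 kg, 30 to 41 N on the lift pad) tips about its far feet 260 mm farther in.
- petri_dishes: two stacked clear petri dishes, 94 mm across, 34 mm tall, bystander; origin at its underside
- specimen_jar: jar with black lid, 74 mm across, 105 mm tall, bystander; origin at its underside
- scissors: dissecting scissors 120 mm long lying flat, bystander; origin at its underside

How it is judged:
By the outcome, as a careful person would: the job done as asked, in the order asked, and still so for the second after the job is handed in, while the arm keeps its last pose, push and grip.
It also fails if it takes over 64 s, if anything falls off the work surface, if the arm or the gripper's body presses on something with over 40 N, if the wrist force passes 120 N, or if a joint passes its speed limit or range.

## Working session

There is one attempt and no reset: what is moved stays moved. The work goes in short steps, Python scripts to look and compute and a shell command to move; the robot and the scene stay as the last step left them, time stands still between calls to the robot, and variables do not carry over. Pictures are saved under pics/ and viewed, and the job is handed in when it is done.

```bash
mkdir -p pics
python3 - <<'E'
from bench import *
import cv2
o=get_obs()
for k,v in o.items(): print(k,v)
print(finger_overhang if not callable(finger_overhang) else finger_overhang())
for n in("scene","top"):
    f=grab_frame(n); cv2.imwrite(f"pics/{n}0.png",f["image"])
    print(n,{k:v for k,v in f.items() if k!="image"})
E
```

```text
clock 0.0
joints [-1.25008809  0.47783446  0.02229464  1.55645133 -0.01148493  1.10928802
 -0.08311346]
qvel [-0.00141887  0.00094662 -0.00014256 -0.00023548 -0.00106355  0.00063338
  0.00055659]
tau [-1.14329964e-04 -5.96451437e+01  1.60828527e+00 -2.81200397e+01
  1.25335524e-02  9.45376523e-03  1.71350422e-05]
tcp_pos [0.28051483 0.6136532  0.40370156]
orientation [-1.54635305  0.33656884 -0.33615052]
contact_force [-0.1059097  -0.18078797 -0.34685599]
moment [ 0.01431175 -0.0261694  -0.03688875]
grip_width 0.08509839591811823
0.1734
scene {'fx': 361.32042267606744, 'fy': 361.32042267606744, 'cx': 253.36788126729255, 'cy': 189.62835855526149, 'distortion': array([-0.03063379,  0.        ,  0.        ,  0.        ,  0.        ]), 'origin': array([ 1.11713905, -0.13025033,  0.84729388]), 'rotation': array([0.50017433, 0.44939272, 1.35830682])}
top {'fx': 480.1937183516754, 'fy': 480.1937183516754, 'cx': 245.41110097597058, 'cy': 179.58889323303728, 'distortion': array([-0.01631802,  0.        ,  0.        ,  0.        ,  0.        ]), 'origin': array([ 0.44758007, -0.03269898,  1.51791952]), 'rotation': array([ 0.05837658, -0.08273432, -1.56526097])}
```

View pics/scene0.png

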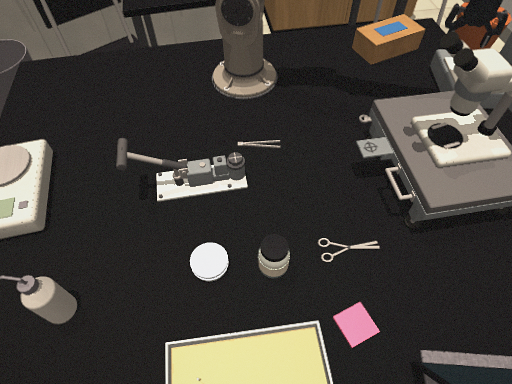

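View pics/top0.png

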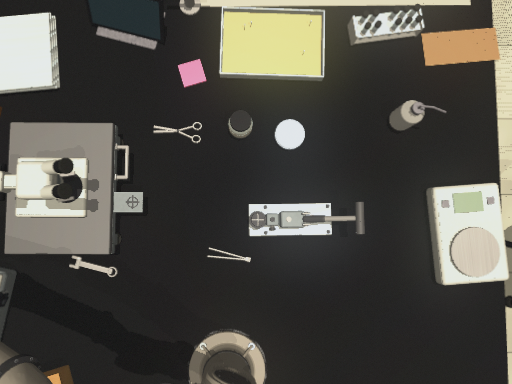

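```bash
cat > h.py <<'E'
import numpy as np,cv2
from scipy.spatial.transform import Rotation as R
from bench import *
def ray(f,px):
    K=np.array([[f["fx"],0,f["cx"]],[0,f["fy"],f["cy"]],[0,0,1]])
    u=cv2.undistortPoints(np.array(px,float).reshape(-1,1,2),K,f["distortion"]).reshape(-1,2)
    d=np.c_[u[:,0],-u[:,1],-np.ones(len(u))]
    return R.from_rotvec(f["rotation"]).apply(d)
def onz(f,px,z):
    d=ray(f,px); o=f["origin"]; return o+d*((z-o[2])/d[:,2])[:,None]
def proj(f,P):
    P=np.atleast_2d(P)
    p=R.from_rotvec(f["rotation"]).inv().apply(P-f["origin"]); p=p*[1,-1,-1]
    K=np.array([[f["fx"],0,f["cx"]],[0,f["fy"],f["cy"]],[0,0,1]])
    return cv2.projectPoints(p,np.zeros(3),np.zeros(3),K,f["distortion"])[0].reshape(-1,2)
def tri(f1,p1,f2,p2):
    a,b=ray(f1,[p1])[0],ray(f2,[p2])[0]; A=np.c_[a,-b]
    s=np.linalg.lstsq(A,f2["origin"]-f1["origin"],rcond=None)[0]
    q1=f1["origin"]+s[0]*a;q2=f2["origin"]+s[1]*b
    return (q1+q2)/2,np.linalg.norm(q1-q2)
def crop(im,x0,y0,x1,y1,s,name):
    cv2.imwrite("pics/"+name,cv2.resize(im[y0:y1,x0:x1],None,fx=s,fy=s,interpolation=cv2.INTER_CUBIC))
E
python3 - <<'E'
from h import *
t=cv2.imread("pics/top0.png");s=cv2.imread("pics/scene0.png")
crop(t,235,190,375,250,5.5,"tj.png");crop(t,90,150,160,260,5,"tl.png");crop(s,105,130,265,210,5,"sj.png");crop(s,345,90,445,220,4.5,"sl.png")
o=get_obs();print(R.from_rotvec(o["orientation"]).as_matrix().round(4))
E
```

```text
[[ 9.095e-01 -6.000e-04  4.158e-01]
 [-4.158e-01 -1.500e-03  9.095e-01]
 [ 1.000e-04 -1.000e+00 -1.600e-03]]
```

View pics/tj.png

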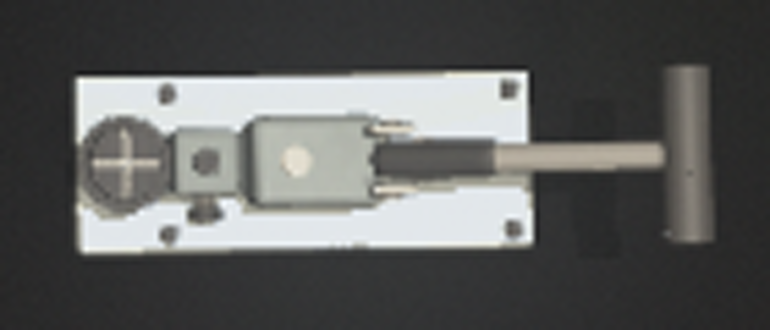

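View pics/tl.png

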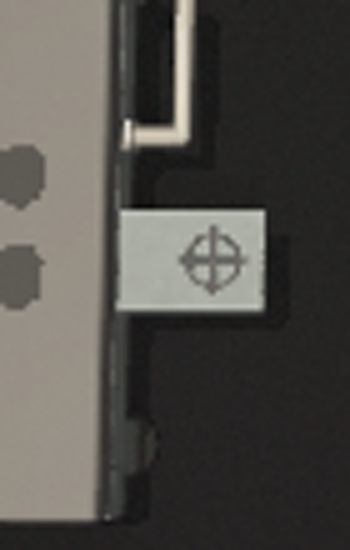

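View pics/sj.png

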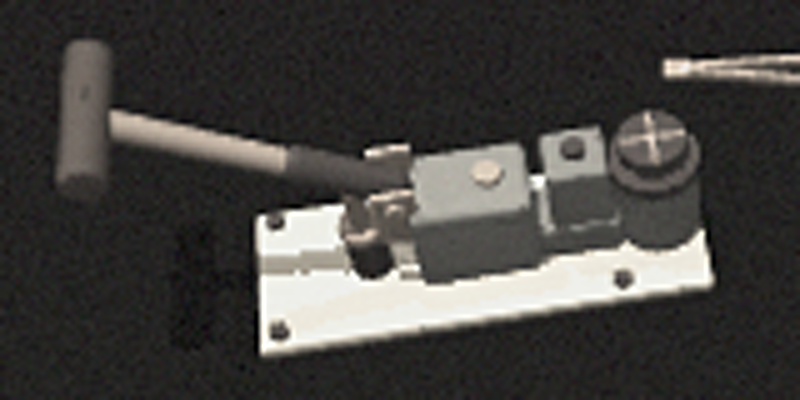

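View pics/sl.png

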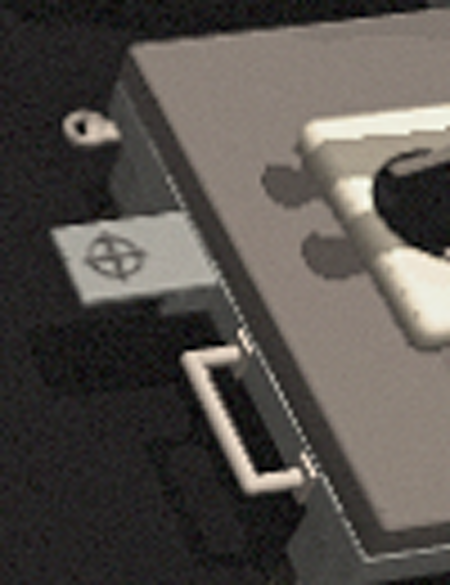

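Run:
```python
from h import *
t=grab_frame("top");s=grab_frame("scene")
def u(p,c,k): return [(p[0]+.5)/k-.5+c[0],(p[1]+.5)/k-.5+c[1]]
sT=u((126,160),(235,190),5.5);sS=u((649,138),(105,130),5)
lT=u((212.5,260),(90,150),5);lS=u((116,256),(345,90),4.5)
print("saddle top",onz(t,[sT],.084),"scene",onz(s,[sS],.084),tri(t,sT,s,sS))
print("lug",onz(t,[lT],.110),onz(s,[lS],.110),tri(t,lT,s,lS))
im=t["image"];g=im.min(axis=2)
def rect(x0,y0,x1,y1,th,z,name):
    m=np.zeros_like(g);m[y0:y1,x0:x1]=(g[y0:y1,x0:x1]>th)*255
    m=cv2.morphologyEx(m,cv2.MORPH_CLOSE,np.ones((9,9)))
    c=max(cv2.findContours(m,0,1)[0],key=cv2.contourArea)
    P=onz(t,c.reshape(-1,2),z)[:,:2]
    r=cv2.minAreaRect(P.astype(np.float32)*1000);print(name,r)
    # edge fits
    return P
P=rect(240,195,333,245,150,.010,"plate")
P=rect(114,185,150,220,110,.110,"lug")
gT=u((688,155),(235,190),5.5);gS=u((83,118),(105,130),5);print("grip",tri(t,gT,s,gS))
bT=u((296,160),(235,190),5.5);bS=u((487,173),(105,130),5);print("block bolt",tri(t,bT,s,bS),onz(t,[bT],.072))
# lug edges directions + stand edge
for nm,a,b,z in [("lugU",(119,210),(265,210),.11),("lugD",(117,311),(265,312),.11)]:
    q=onz(t,[u(a,(90,150),5),u(b,(90,150),5)],z);d=q[0]-q[1];print(nm,np.arctan2(d[1],d[0]))
for nm,a,b in [("pU",(77,75),(528,71)),("pD",(80,253),(533,244))]:
    q=onz(t,[u(a,(235,190),5.5),u(b,(235,190),5.5)],.01);d=q[0]-q[1];print(nm,np.arctan2(d[1],d[0]),np.linalg.norm(d))
```

```text
saddle top [[ 0.46016779 -0.09116382  0.084     ]] scene [[ 0.45935054 -0.09113938  0.084     ]] (array([ 0.4601564 , -0.09115652,  0.08493015]), np.float64(6.154113801095352e-05))
lug [[0.50824332 0.27679718 0.11      ]] [[0.50728553 0.27869897 0.11      ]] (array([0.50842898, 0.27713114, 0.11152806]), np.float64(0.0013973806477194446))
plate ((460.29656982421875, -197.6514129638672), (97.88372039794922, 261.7184143066406), 1.1259206533432007)
lug ((508.5202941894531, 288.84149169921875), (55.568851470947266, 82.85560607910156), 0.27807316184043884)
grip (array([ 0.46306064, -0.37743009,  0.16180642]), np.float64(0.00034553421258372866))
block bolt (array([ 0.46062566, -0.18354869,  0.07427933]), np.float64(0.0016878368114627668)) [[ 0.46061062 -0.18463598  0.072     ]]
lugU 1.5756624645761754
lugD 1.5685827655546745
pU 1.5837971224488712 0.2584042936019909
pD 1.593417391896244 0.2581259326396187
```

```bash
cat >> h.py <<'E'
def to(p,ang=None):
    """tool shift (cm) to world TCP p; ang = world direction angle of tool z wanted (mod pi)"""
    o=get_obs();M=R.from_rotvec(o["orientation"]).as_matrix()
    d=M.T@(np.array(p)-o["tcp_pos"])*100
    tw=None
    if ang is not None:
        v=M.T@np.array([np.cos(ang),np.sin(ang),0]);tw=np.arctan2(v[0],v[2])
        tw=[tw,tw-np.sign(tw)*np.pi]
    print("shift cm",d.round(2),"twist",tw,"force",o["contact_force"].round(1),"tcp",o["tcp_pos"].round(4),"gw",o["grip_width"],"t",o["clock"])
E
python3 - <<'E'
from h import *
to([.42,.10,.405]);to([.461,-.196,.30],1.588-np.pi/2)
E
```

```text
shift cm [ 3.404e+01 -4.000e-02 -4.093e+01] twist None force [-0.1  0.8 -0.1] tcp [0.2806 0.6138 0.4041] gw 0.08515559908750088 t 0.2
shift cm [ 50.07  10.49 -66.13] twist [np.float64(1.124813200544474), np.float64(-2.016779453045319)] force [-0.1  0.8 -0.1] tcp [0.2806 0.6138 0.4041] gw 0.08515559908750088 t 0.2
```

```bash
python3 -m jog '[[[34,0,-41],0.55,-1],[[34,0,-41],0.55,-1],[[34,0,-41],0.55,-1],[[34,0,-41],0.55,-1],[[34,0,-41],0.55,-1],[[34,0,-41],0.55,-1],[[34,0,-41],0.55,-1],[[34,0,-41],0.55,-1],[[34,0,-41],0.55,-1],[[34,0,-41],0.55,-1]]'; python3 -c "
from h import *
to([.461,-.196,.30],1.588-np.pi/2)"
```

```text
clock: 1.45
tcp_pos: [0.4197, 0.0971, 0.4048]
orientation: [-1.431, 0.767, -0.767]
contact_force: [-0.1, 0.5, -0.3]
grip_width: 0.0854
shift cm [ 26.7   10.48 -12.79] twist [np.float64(0.5694425946533525), np.float64(-2.5721500589364408)] force [-0.1  0.5 -0.3] tcp [0.4197 0.0971 0.4048] gw 0.08541565583808375 t 1.45
```

```bash
python3 -m jog '[[[26.7,0,-12.8],0.57,-1],[[26.7,10.5,-12.8],0.57,-1],[[26.7,10.5,-12.8],0.57,-1],[[26.7,10.5,-12.8],0.57,-1],[[26.7,10.5,-12.8],0.57,-1],[[26.7,10.5,-12.8],0.57,-1],[[26.7,10.5,-12.8],0.57,-1],[[26.7,10.5,-12.8],0.57,-1]]'; python3 -c "
from h import *
to([.461,-.196,.205],1.588-np.pi/2)
for n in('scene','top'):
    f=grab_frame(n);cv2.imwrite(f'pics/{n}1.png',f['image'])
"
```

```text
clock: 2.45
tcp_pos: [0.4628, -0.1913, 0.3]
orientation: [-1.22, 1.191, -1.19]
contact_force: [-0.2, 0.2, -0.5]
grip_width: 0.0856
shift cm [ 0.47  9.5  -0.2 ] twist [np.float64(0.00799477823152586), np.float64(-3.133597875358267)] force [-0.2  0.2 -0.5] tcp [ 0.4628 -0.1913  0.3   ] gw 0.08555453711017395 t 2.45
```

View pics/scene1.png

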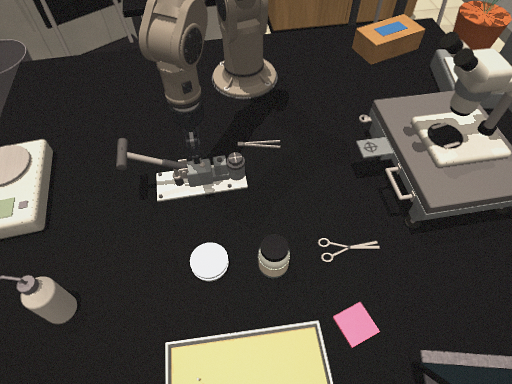

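```bash
python3 -m jog '[[[0.2,3,-0.2],0.01,-1],[[0.2,6,-0.2],0.01,-1],[[0.2,6,-0.2],0.01,-1],[[0.2,6,-0.2],0.01,-1]]'; python3 -c "
from h import *
to([.461,-.196,.205],1.588-np.pi/2)
f=grab_frame('scene');crop(f['image'],100,60,270,210,4,'s2.png')
f=grab_frame('top');crop(f['image'],200,160,400,300,4,'t2.png')
"
```

```text
clock: 3.05
tcp_pos: [0.4607, -0.1951, 0.2408]
orientation: [-1.214, 1.199, -1.2]
contact_force: [0.4, 0.8, 0.6]
grip_width: 0.0852
shift cm [0.09 3.58 0.02] twist [np.float64(-0.004454490894509716), np.float64(3.1371381626952832)] force [0.4 0.8 0.6] tcp [ 0.4607 -0.1951  0.2408] gw 0.085247334014043 t 3.05
```

View pics/s2.png

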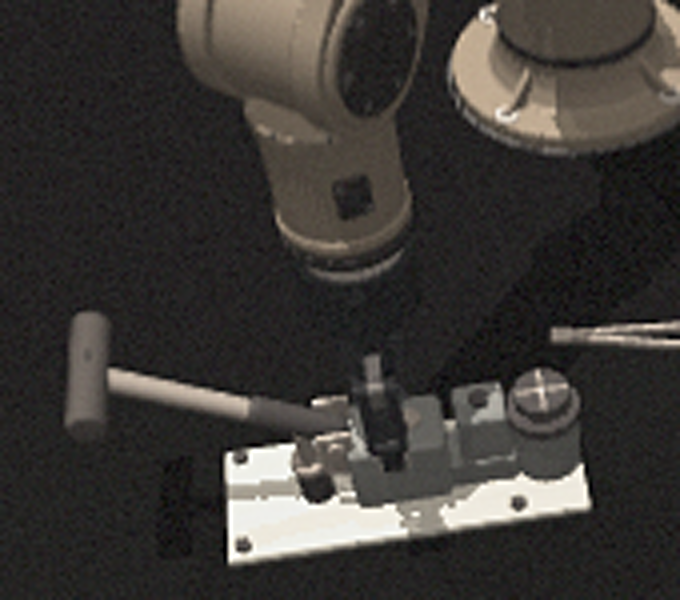

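View pics/t2.png

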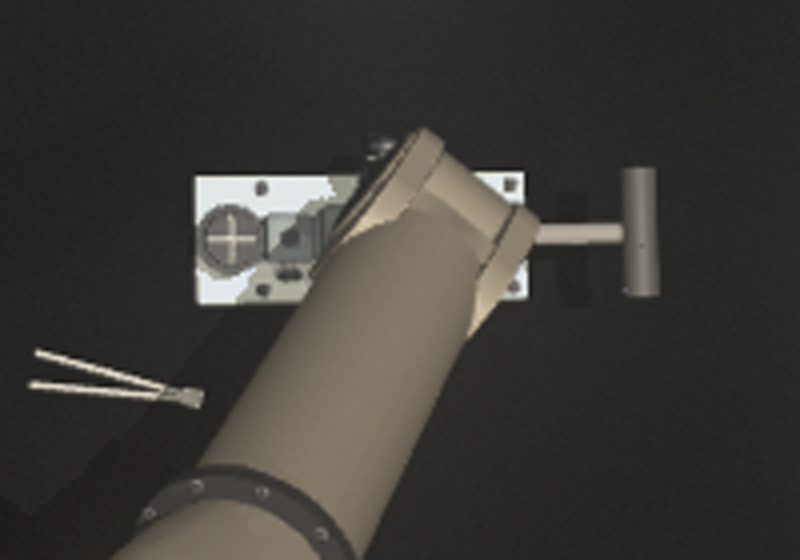

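```bash
python3 -m jog '[[[0.1,2,0],0,-1],[[0.1,3.6,0],0,-1],[[0.1,3.6,0],0,-1],[[0.1,3.6,0],0,0.2],[[0.1,3.6,0],0,1],[[0.1,3.6,0],0,1],[[0.1,3.6,0],0,1],[[0.1,3.6,0],0,1]]' 50; python3 -c "
from h import *
to([.461,-.196,.205],1.588-np.pi/2)
f=grab_frame('scene');crop(f['image'],100,60,270,210,4,'s3.png')
"
```

```text
clock: 4.15
tcp_pos: [0.4609, -0.1966, 0.2044]
orientation: [-1.214, 1.199, -1.201]
contact_force: [2.2, 0.1, 6.7]
grip_width: 0.0497
shift cm [-0.06 -0.06  0.01] twist [np.float64(-0.005044384316896626), np.float64(3.1365482692728963)] force [2.2 0.1 6.7] tcp [ 0.4609 -0.1966  0.2044] gw 0.049711419559372715 t 4.15
```

View pics/s3.png

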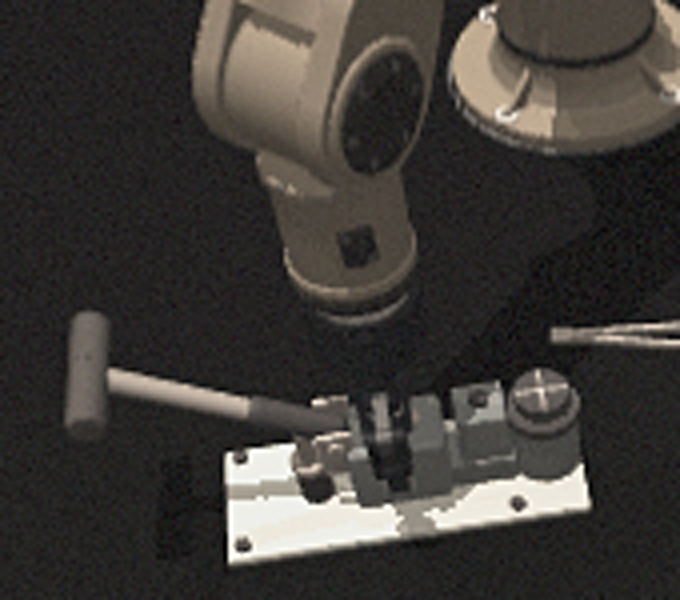

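```bash
python3 -m jog '[[[0,-0.3,0],0,1],[[0,-0.6,0],0,1],[[0,-0.6,0],0,1],[[0,-0.6,0],0,1]]' 70; python3 -c "
from h import *
f=grab_frame('scene');t=grab_frame('top')
crop(f['image'],100,120,260,210,5,'s4.png');crop(t['image'],235,190,375,250,5.5,'t4.png')
"
```

```text
clock: 4.7
tcp_pos: [0.46, -0.1962, 0.2094]
orientation: [-1.215, 1.201, -1.2]
contact_force: [-0.2, 0.8, -8.7]
grip_width: 0.049
```

View pics/s4.png

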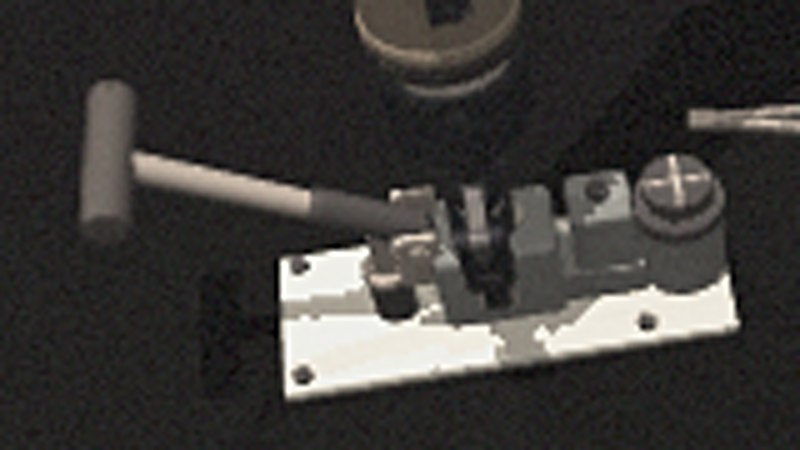

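View pics/t4.png

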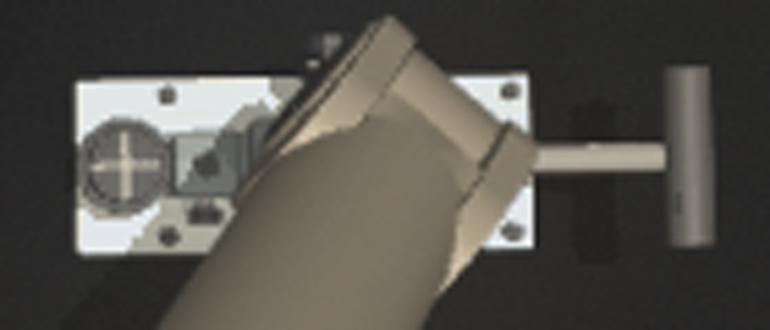

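Run:
```python
from h import *
t=grab_frame("top");s=grab_frame("scene")
def u(p,c,k): return [(p[0]+.5)/k-.5+c[0],(p[1]+.5)/k-.5+c[1]]
P,e=tri(t,u((125.5,162),(235,190),5.5),s,u((675,179),(100,120),5));print(P,e)
o=get_obs();print(o["tcp_pos"],P-o["tcp_pos"])
M=R.from_rotvec(o["orientation"]).as_matrix();print(M.round(3))
L=np.array([.5083,.2772,0]);print("world move",L-P, "tool",M.T@(L-P)*100)
print(onz(t,[(250,260),(240,138),(282,147)],0))
```

```text
[ 0.45905573 -0.090365    0.0911047 ] 0.00048467508591045085
[ 0.46015479 -0.19633658  0.20955542] [-0.00109907  0.10597158 -0.11845073]
[[ 0.012 -0.     1.   ]
 [-1.     0.     0.012]
 [-0.    -1.    -0.   ]]
world move [ 0.04924427  0.367565   -0.0911047 ] tool [-36.69401353   9.11138686   5.36869709]
[[ 0.33191371 -0.07130112  0.        ]
 [ 0.71795666 -0.03822062  0.        ]
 [ 0.68970054 -0.17266993  0.        ]]
```

```bash
python3 -m jog '[[[-2,0,0.5],0.01,1],[[-6,0,1.5],0.01,1],[[-10,0,2.5],0.01,1],[[-14,0,3.5],0.01,1],[[-18,0,4.2],0.01,1],[[-22,0,4.8],0.01,1],[[-26,0,5.1],0.01,1],[[-28.5,0,5.1],0.01,1],[[-28.5,0,5.1],0.01,1],[[-28.5,0,5.1],0.01,1]]'; python3 -c "
from h import *
to([.508,.171,.209],0.001)
f=grab_frame('scene');t=grab_frame('top')
crop(f['image'],230,90,410,210,4.4,'s5.png');crop(t['image'],90,160,270,260,4.4,'t5.png')
"
```

```text
clock: 6.15
tcp_pos: [0.5077, 0.0887, 0.2096]
orientation: [-1.21, 1.208, -1.208]
contact_force: [0.1, -1.2, -8.8]
grip_width: 0.0493
shift cm [-8.23  0.06  0.05] twist [np.float64(0.0006501422739150628), np.float64(-3.140942511315878)] force [ 0.1 -1.2 -8.8] tcp [0.5077 0.0887 0.2096] gw 0.04925483610005696 t 6.15
```

View pics/s5.png

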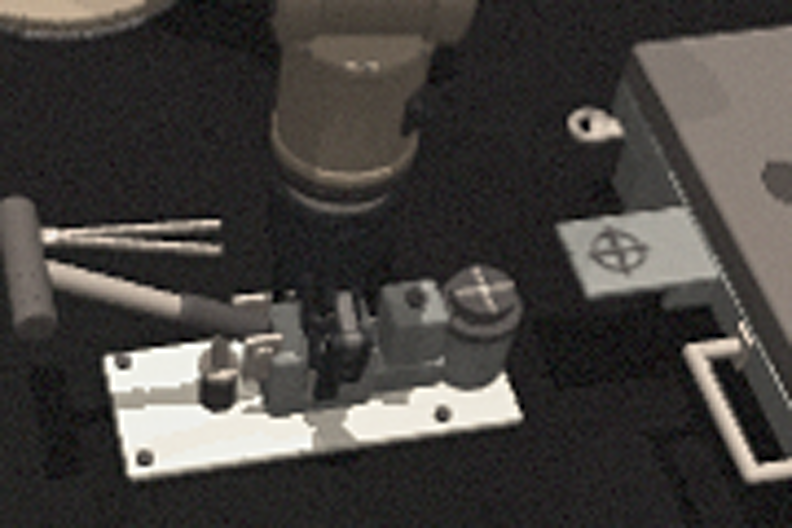

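View pics/t5.png

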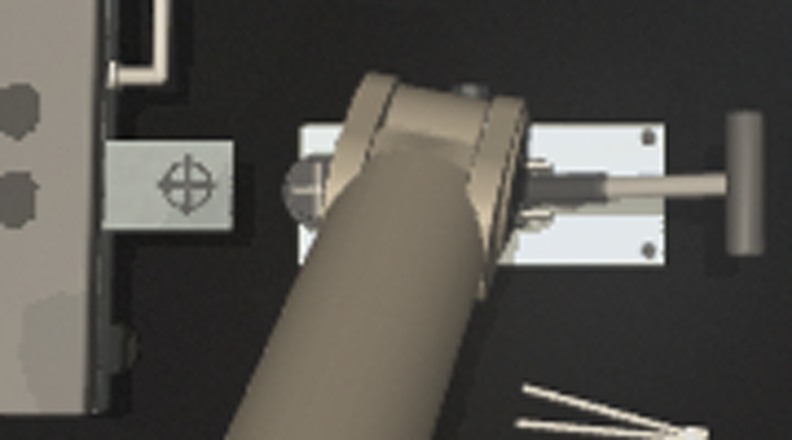

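Run:
```python
from h import *
t=grab_frame("top");s=grab_frame("scene")
def u(p,c,k): return [(p[0]+.5)/k-.5+c[0],(p[1]+.5)/k-.5+c[1]]
c=(230,90);a=u((481,292),c,4.4);b=u((618,251),c,4.4)
A=onz(s,[a],.090)[0];B=onz(s,[b],.11)[0];print("scene",A,B,B-A)
c=(90,160);a2=u((317,188),c,4.4);b2=u((186.5,185),c,4.4)
A=onz(t,[a2],.090)[0];B=onz(t,[b2],.11)[0];print("top",A,B,B-A)
print(tri(t,a2,s,a),tri(t,b2,s,b))
```

```text
scene [0.50947134 0.19257718 0.09      ] [0.50769428 0.27763485 0.11      ] [-0.00177706  0.08505767  0.02      ]
top [0.50731379 0.1936197  0.09      ] [0.50806919 0.27708485 0.11      ] [0.0007554  0.08346515 0.02      ]
(array([0.50737325, 0.19387696, 0.08734988]), np.float64(0.000336893768861738)) (array([0.50811226, 0.27714286, 0.11054402]), np.float64(0.0003705177960621046))
```

```bash
python3 -m jog '[[[-2,0.15,0],0,1],[[-4,0.15,0],0,1],[[-6,0.15,0],0,1],[[-7.4,0.15,0],0,1],[[-8.4,0.15,0],0,1],[[-8.4,0.15,0],0,1],[[-8.4,0.15,0],0,1]]'; python3 -c "
from h import *
to([.508,.172,.204],0.001)
f=grab_frame('scene');t=grab_frame('top')
crop(f['image'],260,90,420,210,5,'s6.png');crop(t['image'],90,160,250,260,5,'t6.png')
"
```

```text
clock: 7.22
tcp_pos: [0.5076, 0.1724, 0.2082]
orientation: [-1.21, 1.208, -1.209]
contact_force: [0.2, -0.9, -9.0]
grip_width: 0.0491
shift cm [0.04 0.42 0.04] twist [np.float64(-3.4207945430286284e-05), np.float64(3.141558445644363)] force [ 0.2 -0.9 -9. ] tcp [0.5076 0.1724 0.2082] gw 0.04907054773246595 t 7.225
```

View pics/s6.png

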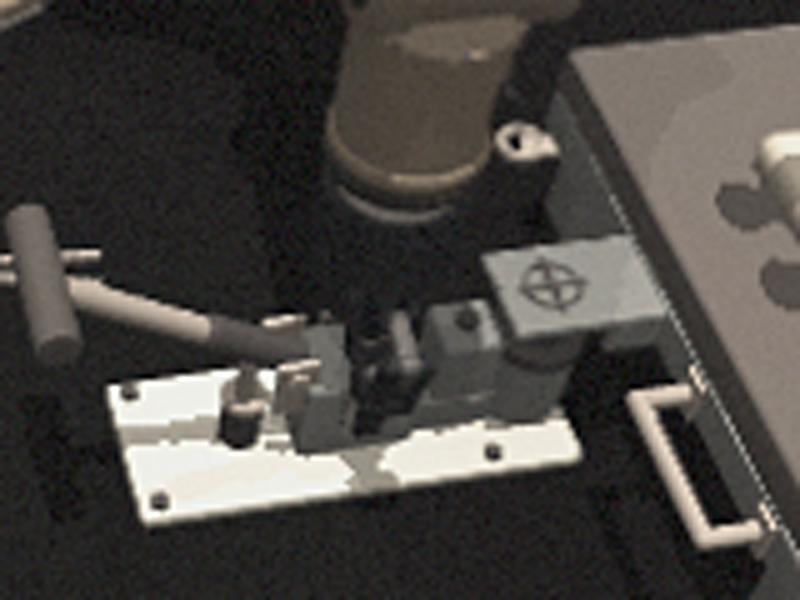

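View pics/t6.png

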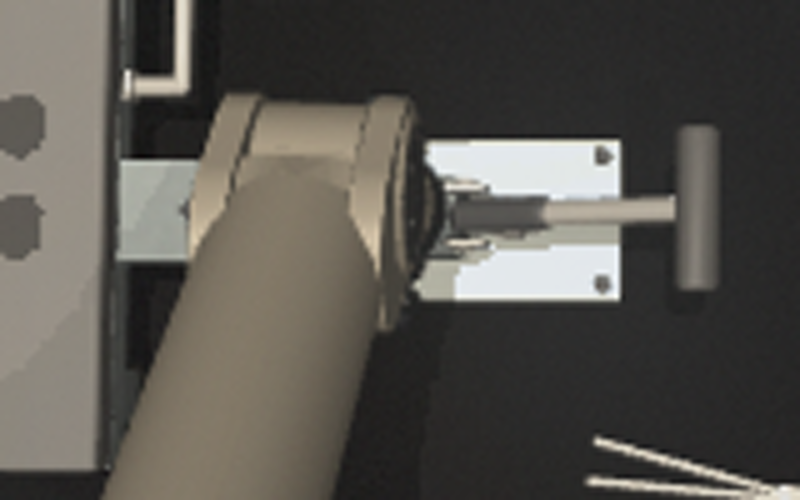

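```bash
python3 -m jog '[[[0,0.2,0],0,1],[[0,0.4,0],0,1],[[0,0.45,0],0,1],[[0,0.45,0],0,1]]'
python3 - <<'E'
from h import *
t=grab_frame("top");s=grab_frame("scene")
crop(t['image'],90,160,250,260,5,'t7.png');crop(s['image'],260,90,420,210,5,'s7.png')
g=t["image"].min(axis=2)
# rear part of plate bounds
m=(g[180:230,175:222]>150)
E
```

```text
clock: 7.82
tcp_pos: [0.5077, 0.1727, 0.2046]
orientation: [-1.209, 1.209, -1.208]
contact_force: [-4.7, -0.9, 5.0]
grip_width: 0.0495
```

View pics/t7.png

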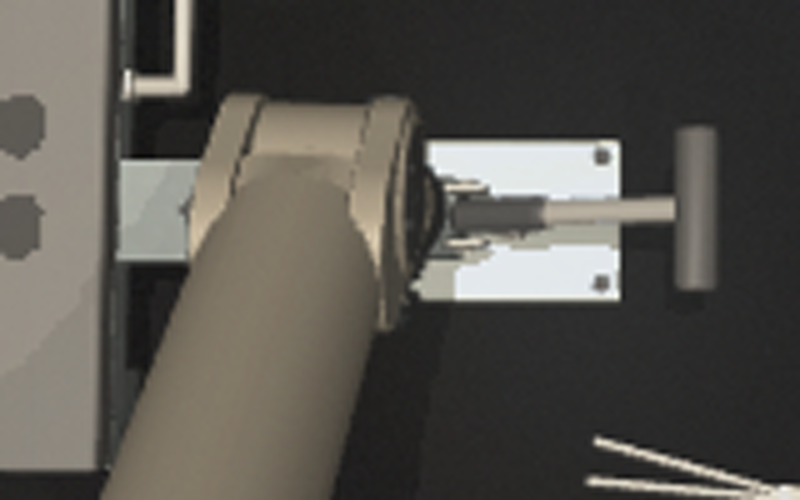

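View pics/s7.png

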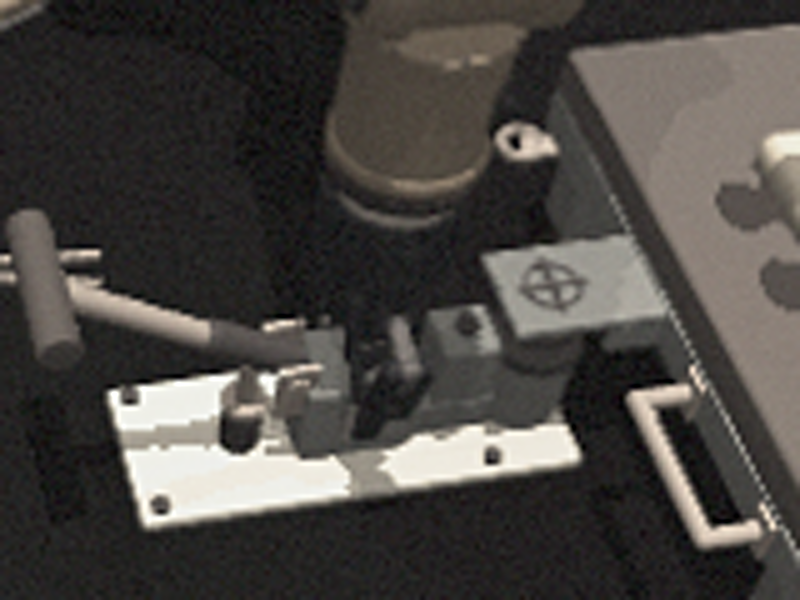

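Run:
```python
from h import *
t=grab_frame("top");s=grab_frame("scene");o=get_obs();print(o["contact_force"].round(1))
def u(p,c,k): return [(p[0]+.5)/k-.5+c[0],(p[1]+.5)/k-.5+c[1]]
c=(90,160)
q=onz(t,[u((620.5,140),c,5),u((620.5,300),c,5)],.010);print("rear corners",q)
m=q.mean(0);print("saddle est",m+[0,.235,0], "lug top",onz(t,[u((186.5,185),c,4.4)],.11))
c0=(235,190);q0=onz(t,[u((529,71),c0,5.5),u((533,244),c0,5.5)],.010).mean(0);print("orig rear mid",q0,"saddle-rear orig",np.array([.4602,-.0912])-q0[:2])
cs=(260,90)
print("scene front/rear corner",onz(s,[u((581,457),cs,5),u((146,524),cs,5),u((108,389),cs,5)],.010))
print("lug",onz(s,[u((553,284),cs,5)],.11))
```

```text
[-5.3 -2.   5.9]
rear corners [[0.55775304 0.04380227 0.01      ]
 [0.45742918 0.04285315 0.01      ]]
saddle est [0.50759111 0.27832771 0.01      ] lug top [[0.50806919 0.27708485 0.11      ]]
orig rear mid [ 0.46319139 -0.32563862  0.01      ] saddle-rear orig [-0.00299139  0.23443862]
scene front/rear corner [[0.55498025 0.30356729 0.01      ]
 [0.55841898 0.04614477 0.01      ]
 [0.45907743 0.04482818 0.01      ]]
lug [[0.50684731 0.27831688 0.11      ]]
```

```bash
python3 -m jog '[[[0,0,0],0,0.2],[[0,0,0],0,-0.3],[[0,0,0],0,-1],[[0,0,0],0,-1],[[0,0,0],0,-1],[[0,-4,0],0,-1],[[0,-9,0],0,-1],[[0,-15,0],0,-1],[[0,-18,0],0,-1],[[0,-18,0],0,-1]]'
python3 - <<'E'
from h import *
t=grab_frame("top");s=grab_frame("scene")
crop(t['image'],90,160,250,260,5,'t8.png');crop(s['image'],260,90,420,210,5,'s8.png')
to([.508,-.013,.375],0.001)
E
```

```text
clock: 9.28
tcp_pos: [0.5084, 0.1733, 0.386]
orientation: [-1.205, 1.206, -1.207]
contact_force: [0.7, 0.1, -1.0]
grip_width: 0.085
shift cm [18.63  0.81  0.03] twist [np.float64(0.0013735382049026197), np.float64(-3.1402191153848906)] force [0.9 0.5 0.3] tcp [0.5072 0.1733 0.3831] gw 0.08542596942948491 t 9.375
```

View pics/s8.png

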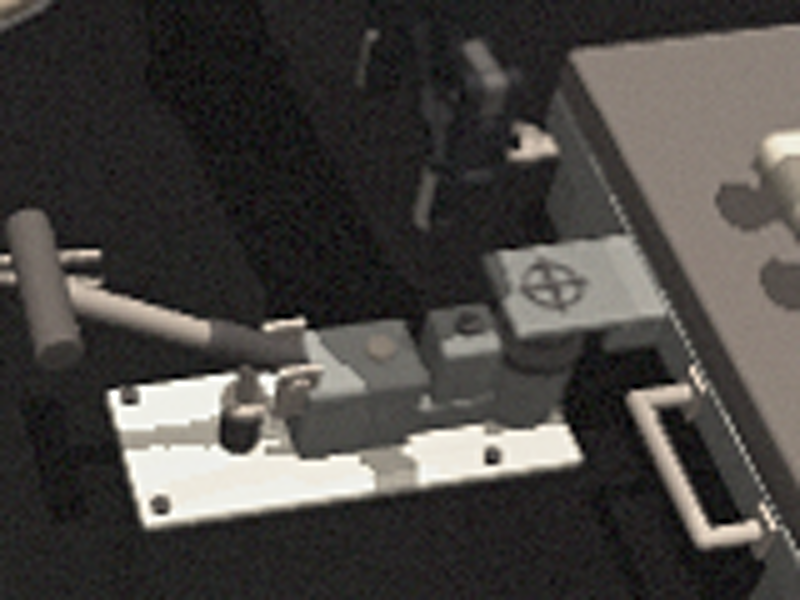

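View pics/t8.png

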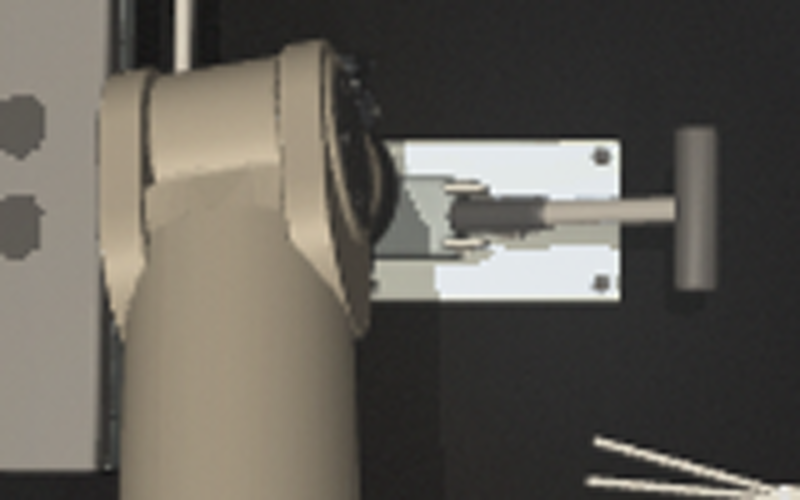

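```bash
python3 - <<'E'
from h import *
t=grab_frame("top");s=grab_frame("scene")
def u(p,c,k): return [(p[0]+.5)/k-.5+c[0],(p[1]+.5)/k-.5+c[1]]
print(tri(t,u((696.5,208),(90,160),5),s,u((43,287),(260,90),5)))
print(onz(t,[u((696.5,208),(90,160),5)],.1745))
E
python3 -m jog '[[[6,0,0],0,0],[[12,0,0],0,1],[[17,0,0],0,1],[[18.2,0,0],0,1],[[18.2,0,0],0,1],[[18.2,0,0],0,1]]' 40
python3 - <<'E'
from h import *
t=grab_frame("top");s=grab_frame("scene")
cv2.imwrite("pics/t9.png",t["image"]);crop(s['image'],200,30,400,180,4,'s9.png')
to([.508,-.010,.349],0.001)
E
```

```text
(array([ 0.50840924, -0.00667323,  0.16301969]), np.float64(0.0009946561249317336))
[[ 0.5078088  -0.00737965  0.1745    ]]
clock: 10.22
tcp_pos: [0.5081, -0.0071, 0.3831]
orientation: [-1.212, 1.207, -1.205]
contact_force: [0.3, 0.7, 0.5]
grip_width: -0.0002
shift cm [ 0.29  3.43 -0.01] twist [np.float64(0.0038282776165119788), np.float64(-3.137764375973281)] force [0.3 0.2 0.1] tcp [ 0.5082 -0.0071  0.3833] gw -9.90423924670014e-06 t 10.325
```

View pics/s9.png

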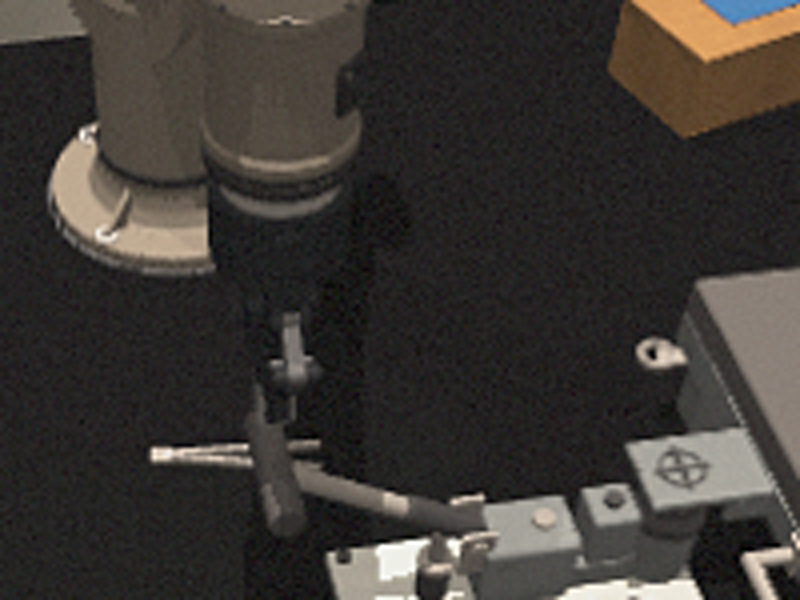

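```bash
python3 -m jog '[[[0,2.2,0],0,1],[[0.1,3.4,0],0,1],[[0.7,4.6,0],0,1],[[1.2,6,0],0,1],[[1.6,7.2,0],0,1],[[1.9,8.4,0],0,1],[[2.1,9.5,0],0,1],[[2.1,9.5,0],0,1]]'
python3 - <<'E'
from h import *
t=grab_frame("top");s=grab_frame("scene")
cv2.imwrite("pics/t10.png",t["image"]);crop(s['image'],200,30,400,180,4,'s10.png')
to([.508,-.031,.254],0.001)
E
```

```text
clock: 11.32
tcp_pos: [0.5085, -0.0322, 0.2891]
orientation: [-1.21, 1.207, -1.212]
contact_force: [-3.1, -7.3, 9.9]
grip_width: -0.0001
shift cm [-0.13  3.55 -0.05] twist [np.float64(-0.0009795504748845048), np.float64(3.1406131031149087)] force [-2.7 -8.4  9.5] tcp [ 0.5085 -0.0322  0.2895] gw 3.474721078871972e-05 t 11.425
```

View pics/s10.png

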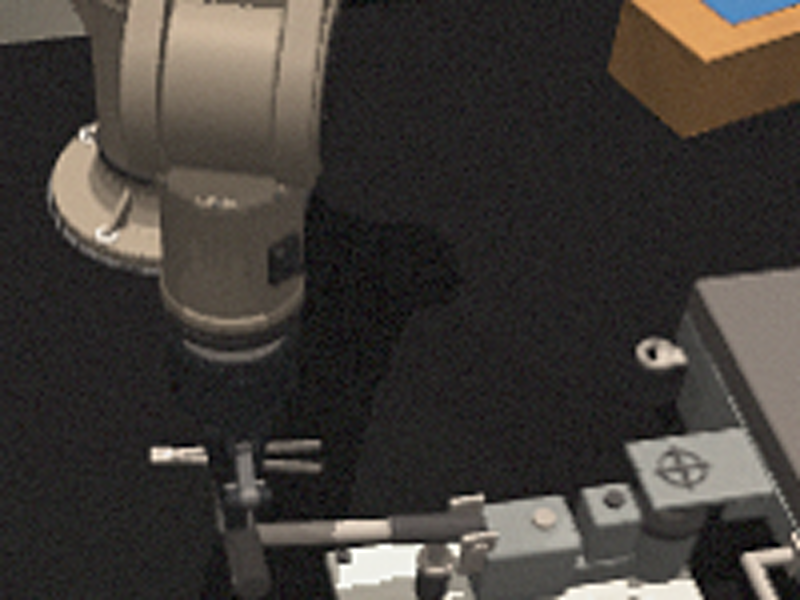

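```bash
python3 -m jog '[[[0.4,0.4,0],0,1],[[0.5,1.3,0],0,1],[[0.6,2.2,0],0,1],[[0.6,2.8,0],0,1],[[0.6,2.8,0],0,1]]'
python3 - <<'E'
from h import *
s=grab_frame("scene")
crop(s['image'],200,30,400,180,4,'s11.png')
to([.508,-.031,.254],0.001)
E
```

```text
clock: 12.05
tcp_pos: [0.5087, -0.037, 0.2612]
orientation: [-1.21, 1.206, -1.21]
contact_force: [-1.5, -4.3, 8.1]
grip_width: -0.0002
shift cm [-0.6   0.73 -0.07] twist [np.float64(0.00011233660263345017), np.float64(-3.1414803169871597)] force [-1.9 -4.5  8.5] tcp [ 0.5087 -0.037   0.2613] gw 0.00010351322124490197 t 12.1
```

View pics/s11.png

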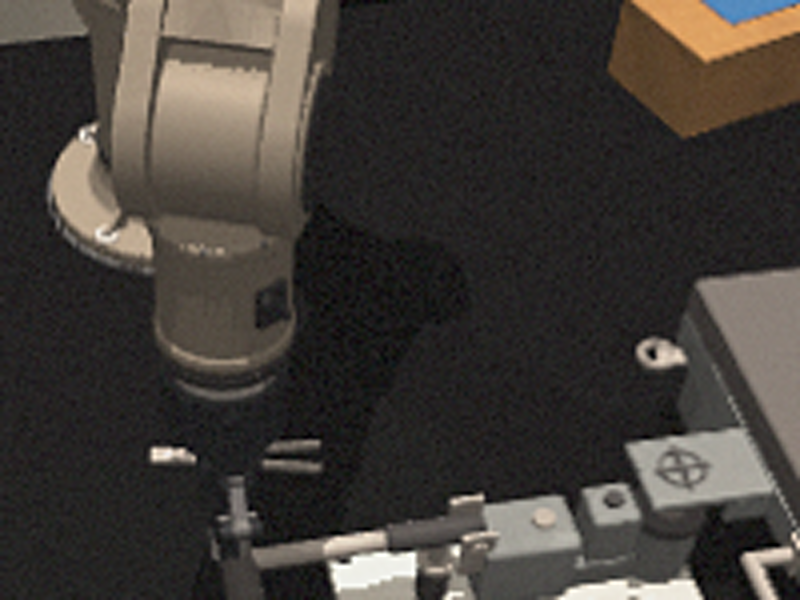

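```bash
python3 -m jog '[[[0,0.5,0],0,1],[[0,0.7,0],0,1],[[0,0.7,0],0,1],[[-0.4,-2.5,0],0,1],[[-1,-5,0],0,1],[[-2.2,-7.5,0],0,1],[[-2.8,-9.6,0],0,1],[[-2.8,-9.6,0],0,1],[[-2.8,-9.6,0],0,1]]'
python3 - <<'E'
from h import *
s=grab_frame("scene")
crop(s['image'],200,30,400,180,4,'s12.png')
to([.508,-.007,.349],0.001)
E
```

```text
clock: 13.22
tcp_pos: [0.5077, -0.0077, 0.356]
orientation: [-1.211, 1.208, -1.207]
contact_force: [0.1, 0.2, 0.2]
grip_width: 0.0004
shift cm [-0.09  0.68  0.04] twist [np.float64(0.0009105307297818004), np.float64(-3.1406821228600115)] force [-0.5  0.3 -0.6] tcp [ 0.5076 -0.0079  0.3558] gw 7.309314472817824e-05 t 13.275
```

View pics/s12.png

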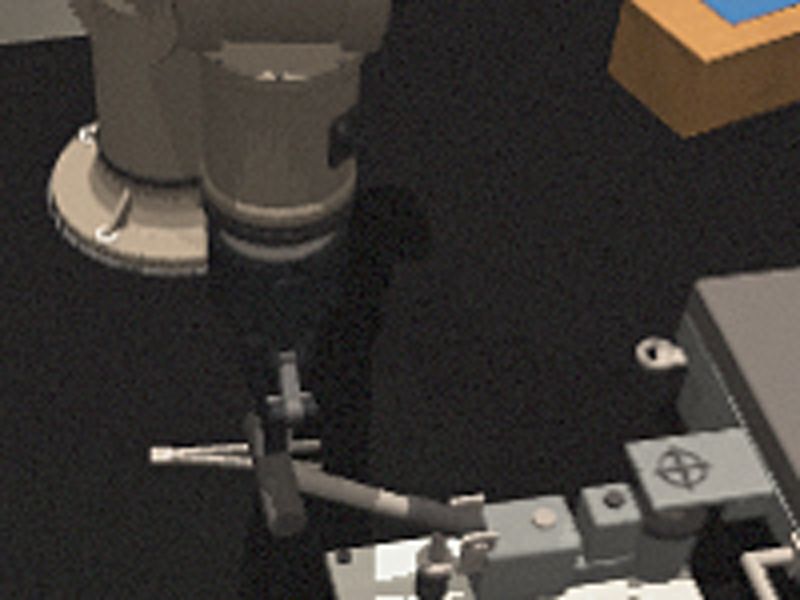

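```bash
python3 -m jog '[[[0.1,0.8,0],0,1],[[0.9,2.3,0],0,1],[[1.6,3.8,0],0,1],[[2.1,5.3,0],0,1],[[2.5,6.8,0],0,1],[[2.7,8.2,0],0,1],[[2.7,9.4,0],0,1],[[2.7,10,0],0,1],[[2.7,10.2,0],0,1],[[2.7,10.2,0],0,1]]'
python3 - <<'E'
from h import *
s=grab_frame("scene")
crop(s['image'],200,30,400,180,4,'s13.png')
to([.508,-.007,.349],0.001)
E
```

```text
clock: 14.52
tcp_pos: [0.5081, -0.0389, 0.2549]
orientation: [-1.21, 1.208, -1.215]
contact_force: [-2.6, -10.0, 14.0]
grip_width: -0.0001
shift cm [-3.15 -9.41  0.  ] twist [np.float64(-0.0034107095606553963), np.float64(3.138181944029138)] force [ -2.2 -10.9  13.9] tcp [ 0.508  -0.0389  0.255 ] gw -7.940079303229653e-05 t 14.575
```

View pics/s13.png

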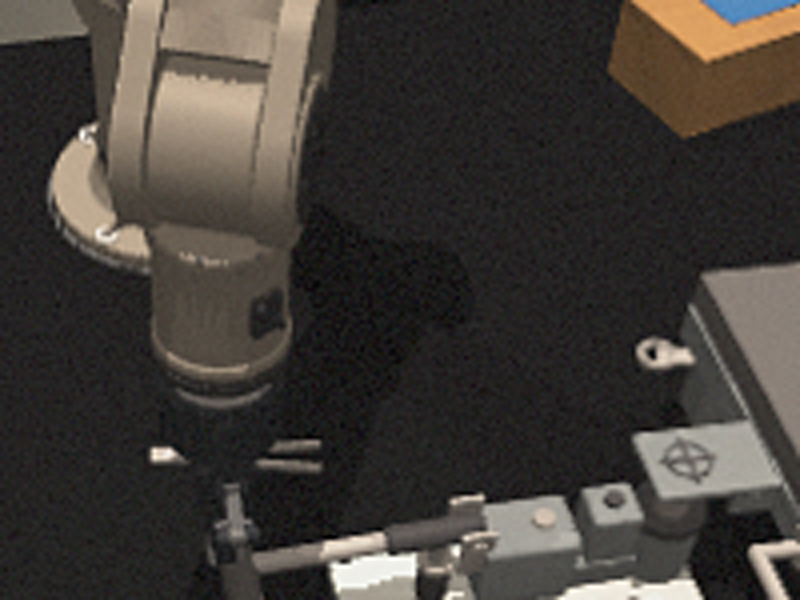

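```bash
python3 -m jog '[[[0.2,0.2,0],0,1],[[0.2,0.2,0],0,1],[[-0.4,-2.5,0],0,1],[[-1,-5,0],0,1],[[-2.2,-7.5,0],0,1],[[-3,-10.2,0],0,1],[[-3,-10.2,0],0,1],[[-3,-10.2,0],0,1]]'
python3 - <<'E'
from h import *
s=grab_frame("scene")
crop(s['image'],200,30,400,180,4,'s14.png')
to([.508,-.005,.349],0.001)
E
```

```text
clock: 15.58
tcp_pos: [0.5075, -0.005, 0.3556]
orientation: [-1.211, 1.209, -1.208]
contact_force: [-0.0, 0.2, -0.5]
grip_width: 0.0001
shift cm [-0.01  0.64  0.06] twist [np.float64(0.000392941574085434), np.float64(-3.1411997120157076)] force [-0.5  0.7 -0.6] tcp [ 0.5075 -0.0051  0.3554] gw -0.0002543263172187005 t 15.625
```

View pics/s14.png

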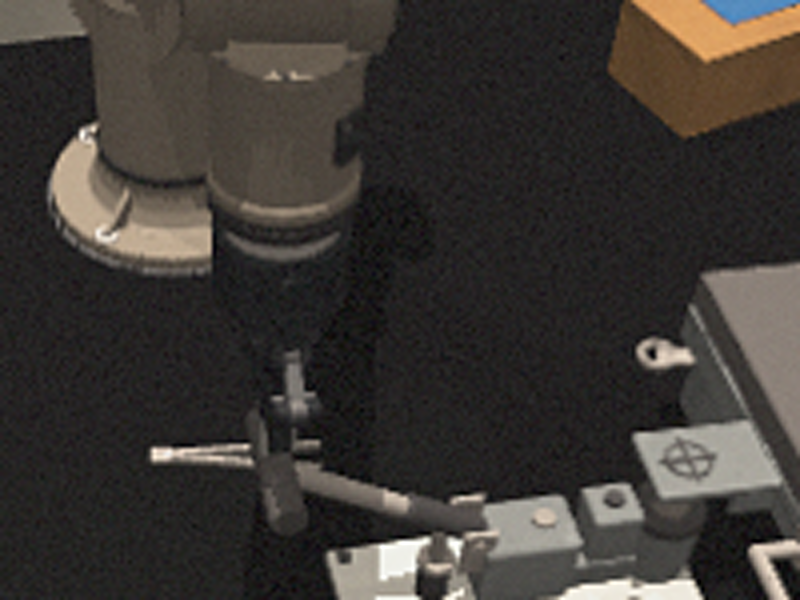

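```bash
python3 -m jog '[[[0.1,0.8,0],0,1],[[0.9,2.3,0],0,1],[[1.7,3.8,0],0,1],[[2.3,5.3,0],0,1],[[2.8,6.8,0],0,1],[[3.1,8.2,0],0,1],[[3.3,9.4,0],0,1],[[3.3,10,0],0,1],[[3.3,10.3,0],0,1],[[3.3,10.3,0],0,1]]'
python3 - <<'E'
from h import *
s=grab_frame("scene");t=grab_frame("top")
crop(s['image'],280,90,420,200,5,'s15.png');crop(t['image'],90,150,250,260,5,'t15.png')
to([.508,-.007,.349],0.001)
E
```

```text
clock: 16.88
tcp_pos: [0.5084, -0.0378, 0.2536]
orientation: [-1.209, 1.209, -1.207]
contact_force: [-2.4, 2.0, 13.4]
grip_width: -0.0001
shift cm [-3.09 -9.53 -0.04] twist [np.float64(0.0005938328309646169), np.float64(-3.1409988207588286)] force [-1.4  2.5 12.5] tcp [ 0.5084 -0.0378  0.2537] gw 0.00020113718592634232 t 16.975
```

View pics/s15.png

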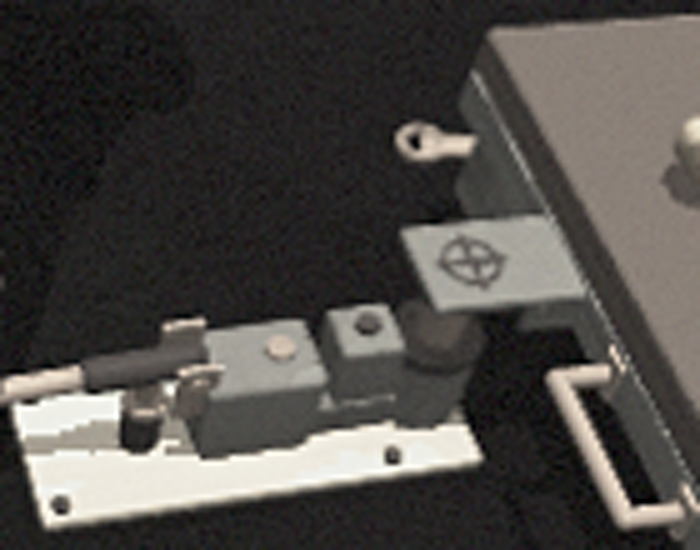

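View pics/t15.png

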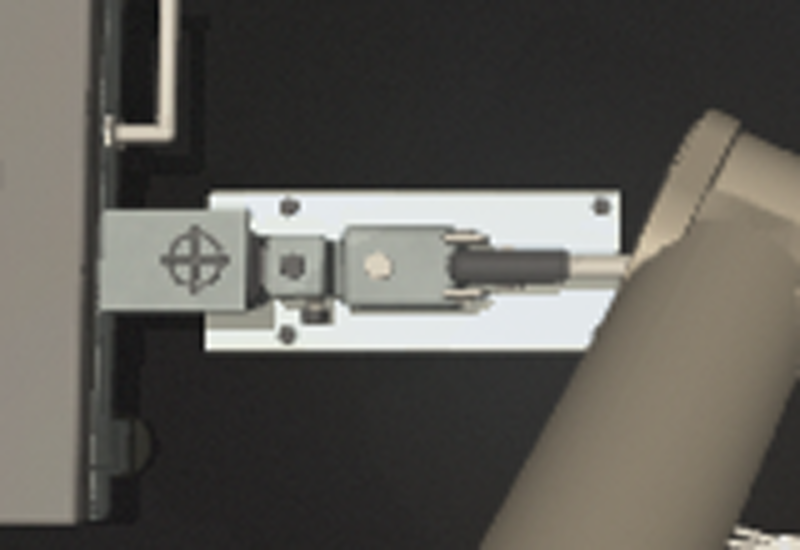

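Run:
```python
from h import *
s=grab_frame("scene");t=grab_frame("top")
def u(p,c,k): return [(p[0]+.5)/k-.5+c[0],(p[1]+.5)/k-.5+c[1]]
a=u((195,260),(90,150),5);b=u((472,261),(280,90),5)
P,e=tri(t,a,s,b);print(P,e)
L0,e0=tri(t,u((186.5,185),(90,160),4.4),s,u((618,251),(230,90),4.4));print(L0,e0)
th=np.arcsin((P[2]-L0[2])/.335);print("lift",P[2]-L0[2],"th",th,"foot",.26*np.sin(th), "pad y",P[1]+0.014*th)
q=onz(t,[u((206,190),(90,150),5),u((206,350),(90,150),5),u((620.5,190),(90,150),5)],.01);print(q)
print("saddle from front edge y",q[:2,1].mean()-.025)
```

```text
[0.50762843 0.28345202 0.12816649] 0.0011779656794089057
[0.50811226 0.27714286 0.11054402] 0.0003705177960621046
lift 0.017622466721070595 th 0.05262866985308497 foot 0.013677138350681656 pad y 0.2841888204666154
[[0.55648364 0.30393227 0.01      ]
 [0.45635185 0.30146681 0.01      ]
 [0.55775304 0.04380227 0.01      ]]
saddle from front edge y 0.2776995395802736
```

```bash
python3 -m jog '[[[0,0.1,0],0,1],[[0,0.1,0],0,1]]'; python3 -m jog '[[[0,0.1,0],0,1],[[0,0.1,0],0,1],[[0,0.1,0],0,1]]'
```

```text
clock: 17.32
tcp_pos: [0.5085, -0.0379, 0.2531]
orientation: [-1.208, 1.209, -1.207]
contact_force: [-4.4, 2.5, 19.0]
grip_width: 0.0003
clock: 17.7
tcp_pos: [0.5085, -0.0381, 0.2528]
orientation: [-1.208, 1.209, -1.207]
contact_force: [-7.4, 2.7, 27.7]
grip_width: 0.0004
```

```bash
python3 -m jog '[[[0,0,0],0,1],[[0,0,0],0,1],[[0,0,0],0,1],[[0,0,0],0,1],[[0,0,0],0,1],[[0,0,0],0,1]]'
python3 - <<'E'
from h import *
s=grab_frame("scene");t=grab_frame("top")
cv2.imwrite("pics/t16.png",t["image"]);cv2.imwrite("pics/s16f.png",s["image"]);crop(s['image'],280,90,420,200,5,'s16.png')
E
```

```text
clock: 18.45
tcp_pos: [0.5085, -0.038, 0.2528]
orientation: [-1.208, 1.209, -1.207]
contact_force: [-7.0, 3.4, 27.4]
grip_width: -0.0
```

View pics/s16.png

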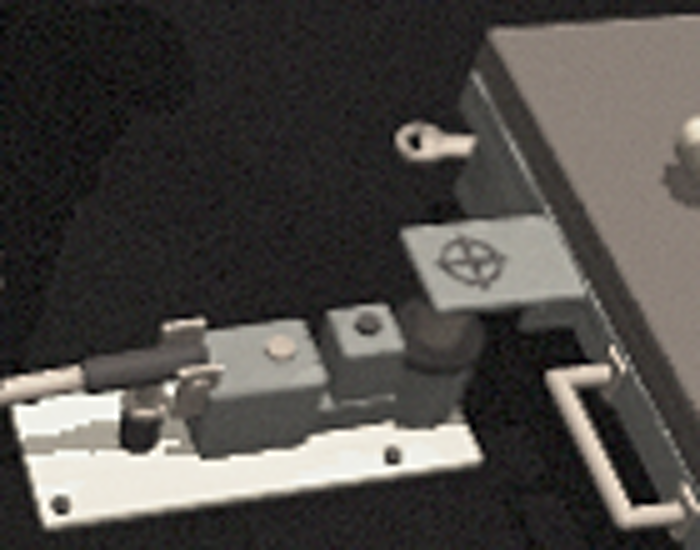

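View pics/s16f.png

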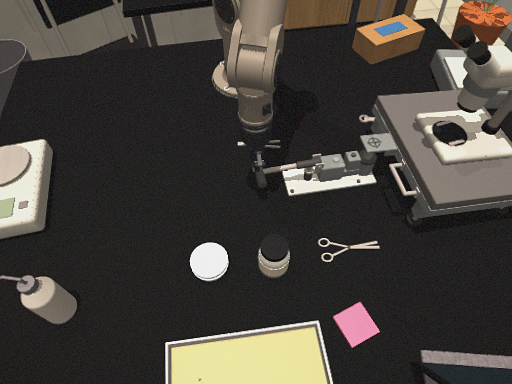

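View pics/t16.png

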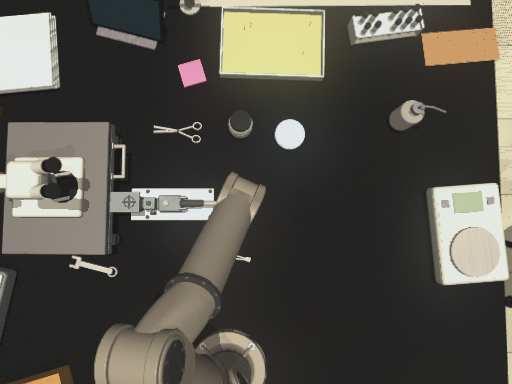

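The handle is on its stop and the stand is steady: the cross is still at (472,261) in the crop. The bystanders have not moved, so I'm handing in.

```bash
python3 -c "
from bench import *
hand_in()"
```

```text
the job is handed in; nothing more can be done
```

I set the jack under the lift point and pumped three strokes, the first possibly a millimetre or so short of the stop. I handed in at about 18.5 s with closed fingertips holding the handle down.

**Last checks**
- **Clearance:** the cross on the lug rose about 17.6 mm, seen from both cameras, which puts the near feet about 13.7 mm off the bench (±1.5 mm or so, my estimate). I saw no sinking over the last 1.5 s.
- **Handle:** the last 2 mm of commanded push moved it only about 1 mm while the force rose from 13 to 27 N, so it is on its stop. Only the fingertips touch it.
- **Jack:** it stayed where I set it, with the saddle within about 1 mm of the lift point before pumping.
- **Centring (off):** as the stand tipped, its lift pad moved 5 to 6 mm inward relative to the saddle. The saddle is still under the boss but no longer exactly centred. I stopped at three strokes because a fourth would have moved it further.
- **Other items:** the petri dishes, jar and scissors look unmoved in the final pictures.

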